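Start the clamp screw over the marked hole

TASK

Slide the drilled plate along the bench by its black block, without lifting it, until its yellow-ringed hole sits under the point of the screw in the blue fixture. Then take the red crank handle and wind the screw backward (counter-clockwise seen from above) until you feel it drop into its thread, and wind it forward (clockwise) one full turn from there, so that the point goes down into the hole; never wind it forward before it has dropped. Finish while still gripping the crank handle, holding the started screw still, and leave the other things on the bench alone.

Things in the scene. Friction and masses are not known exactly. Their poses are not given: they have to be found in the camera images.
- plate: loose steel-grey plate lying on the bench, 68 x 170 x 12 mm, 0.55 kg; origin at the centre of its underside, y along its length towards the hole end, z up. A through hole of 14 mm diameter with a yellow ring around it lies at y = +58 mm, a black upright grip block at y = -62 mm
- hole (a point): centre of the plate's yellow-ringed hole, at the level of the plate's top face (12 mm above the bench when it lies flat); it turns with the plate
- grip_block (a point): middle of the black grip block on the plate: 14 mm thick along the plate's x (grip it across this), 32 mm along the plate's y, standing from 12 to 48 mm above the bench; this point is 30 mm above the bench, 120 mm from the hole
- screw_axis (a point): point on the bench straight below the screw, in the frame of the blue C-shaped fixture fixed to the bench; z up, x towards its column at the back. Column and foot begin 54 mm from the axis along +x; the round boss (48 mm across) that carries the screw spans 46 to 84 mm above the bench; the plate fits below it
- screw_tip (a point): the point of the steel screw, below the boss; at the start 23 mm above the bench, so 11 mm above the plate. Cone 3 mm across at the point, widening to 12 mm over 12 mm
- screw (a joint): height of the screw in m: about 0 at the start while it skates on top of its thread; under its own weight it falls to about -0.008 when it drops into the thread, then goes down 8 mm for each full turn forward: about -0.016 one turn after the drop; lower stop at -0.022
- crank (a joint): turn of screw and crank in rad, growing counter-clockwise from above (backward). -0.4 to 0.4 at the start; at 0 the crank arm points along the fixture's +x. The drop lies at an unknown place 0.7 to 2.4 rad backward from the start; more than 0.6 rad behind it the screw climbs out again, and comes down again when wound forward. Wound forward before the drop, it binds
- handle (a point): on the axis of the red sleeve, 28 mm above its lower end, 10 mm below its top: the height to grip it, 147 mm above the bench at the start. It circles the screw axis at 45 mm. The crank arm (16 mm wide) lies 29 mm below this point; the pin with its 16 mm cap stands up to 34 mm above it. Winding takes less than 3 N here
- sleeve: red round sleeve on the crank pin, the crank handle: 20 mm diameter, 38 mm tall, upright; origin at the centre of its lower end. It spins freely on the pin, so a hand can keep one direction while going round, and slides freely up to 18 mm along it, so a hand that stays at one height lets the screw go down
- seal_driver: bystander, loose, leave alone: white round tapered plastic sleeve, 53 mm across, 48 mm tall; origin at the centre of its underside
- zip_case: bystander, loose, leave alone: small black zip case, 66 x 97 mm, 38 mm tall; origin at the centre of its underside
- seal_bullet: bystander, loose, leave alone: white plastic bullet-shaped guide standing upright, 30 mm across, 52 mm tall; origin at the centre of its underside
- brass_ring: bystander, loose, leave alone: brass bush, 37 mm across, 18 mm tall; origin at the centre of its underside
- grease_tub: bystander, loose, leave alone: tub with a red lid, 70 mm across, 72 mm tall; origin at the centre of its underside
Mind the look-alikes: they are no part of the job. Of the things that look like the part that bears screw_axis, the larger one is meant.

How it is judged:
By the outcome, as a careful person would: the job done as asked, in the order asked, and still so for the second after the job is handed in, while the arm keeps its last pose, push and grip.
It also fails if it takes over 72 s, if anything falls off the work surface, if the arm or the gripper's body presses on something with over 40 N, if the wrist force passes 120 N, or if a joint passes its speed limit or range.

ROBOT

A 7-joint arm with a two-finger parallel gripper is mounted at the origin on a cart in front of the work surface, level with it; the furniture and walls round the work are solid. World frame = base frame: x ahead of the robot, y to its left, z up, the work surface at z = 0. Lengths are in m, angles in rad, forces in N, time in s.
With the tool pointing down it reaches from about 0.35 to 0.9 m from the base axis. Payload 19.9 kg.
Tool frame: the origin (TCP) lies at the very end of the fingers, on their centre line; the grasp point (between the pads) lies 19 mm behind it; z points along the fingers, y is the line along which they close (so a half turn about z gives the same grasp; the last joint's range is limited). The gripper opens to 94 mm and grips with 3 to 60 N. Pads are 16 mm wide; open, the fingers measure 119 mm over their backs; the gripper's body (75 mm by 177 mm) begins 78 mm behind the grasp point.
Start: joints at [-1.244, 0.417, -0.01, 1.614, 0.005, 1.111, -0.053], TCP at [0.225, 0.583, 0.205] pointing down, gripper open.
Joint ranges: [-2.81, 2.81], [-0.39, 2.02], [-1.27, 1.25], [0.06, 2.57], [-1.19, 4.33], [0.19, 2], [-2.82, 2.82]. Speed limits (rad/s): [1.89, 1.89, 2.39, 2.39, 3.01, 3.01, 3.01].

INTERFACE

Orientations are given as a unit quaternion [x, y, z, w].
In Python, from rig import r gives the robot as it stands. The module is installed in compiled form; this text tells all that it offers.
- The arm moves only by the tool arm_command, never from a script. Its argument "steps" is a list of rows, each a list of 2 entries, a list of its own where there are three numbers: the shift along the tool's x, y, z in cm, then the turn about the tool's z in degrees. A call has 1 to 20 rows; each row shifts and turns the commanded pose from where the row before left it, along the tool's axes as they then stand; what a row does not reach is not made up. A row lasts 1/10 s, in which the tool goes at most 50 mm and 8.59 degrees, less where a joint would pass 70% of its speed; a pose out of reach is approached as far as the arm can. A call with a gripper value outside its range is refused whole. "gripper" is the opening in per cent of the stroke, from 0 (shut) to 100 (fully open), set as the call begins (left out, the last holds). The fingers move at their own pace and stop on an object; "squeeze" is the grip in N (left out, the last holds). Time passes only in rows, so rows that do not move let the fingers close. It gives the time, the measured TCP pose, the force, the opening and the grip force at its end, in the units of the state.
- r.state(): the state, without advancing time (a new reading comes with each control period).
- r.snapshot(name): name is "side" or "top" or "wrist"; returns a dict with "frame" (480x640x3 uint8, blue, green, red), "fx", "fy", "cx", "cy" (pixels), "cam_to_world" (4x4, takes a point from camera to world coordinates). Camera axes: x right, y down, z forward; pixel columns grow to the right and rows downward; lengths in m; the calibration is good to about 2 mm. A picture is of the moment at which its call begins. There is no depth.
- r.hand_in(): hands the job in; it is judged then, once.
The state is a dict: "time": time; "joint_positions": joint angles; "qvel": joint speeds; "effort": joint torques, N m; "tcp_pos": TCP position; "orientation": TCP orientation; "contact_force": force on the tool from outside, world axes, zero at the start; "wrist_torque": the same for the moment, N m; "gripper_width": opening from 0.0 (shut) to 1.0 (fully open); "grasp_force": force on a finger pad.
Only numpy, scipy, OpenCV 4.12 (cv2) and the standard library are available. Lean on these libraries where they do the work, as an engineer would, in place of code of your own. Each camera call takes 0.05 s, during which the arm holds its last target. There are 200 camera calls.

## Working session

There is one attempt and no reset: what is moved stays moved. The work goes in short steps, Python scripts to look and compute and a tool call to move; the robot and the scene stay as the last step left them, time stands still between calls to the robot, and variables do not carry over. Pictures are saved under pics/ and viewed, at most 10 in all, crops included, and the job is handed in when it is done.

Besides the shell and the picture viewer there is one more tool, called after "Call:" in YAML: its name, and indented under it one key for each argument. arm_command: Moves the arm, as the interface text tells. Its arguments: {"type":"object","properties":{"steps":{"type":"array","items":{"type":"array"}},"gripper":{"type":"number"},"squeeze":{"type":"number"}},"required":["steps"]}

```bash
mkdir -p pics; cat > h.py <<'E'
import numpy as np, cv2
from rig import r
def snap(n,f=None):
    s=r.snapshot(n)
    if f: cv2.imwrite('pics/'+f,s['frame'])
    return s
def ray(s,u,v):
    T=np.array(s['cam_to_world']); d=T[:3,:3]@np.array([(u-s['cx'])/s['fx'],(v-s['cy'])/s['fy'],1.]); return T[:3,3],d
def onz(s,u,v,z):
    o,d=ray(s,u,v); return o+d*(z-o[2])/d[2]
def proj(s,p):
    T=np.array(s['cam_to_world']); q=T[:3,:3].T@(np.array(p)-T[:3,3]); return s['cx']+s['fx']*q[0]/q[2], s['cy']+s['fy']*q[1]/q[2]
E
python3 - <<'E'
from h import *
a=snap('top','top.png');b=snap('side','side.png')
for s in(a,b): print(np.round(s['cam_to_world'],3),s['fx'])
print(r.state())
E
```

```text
[[ 0.025 -0.991  0.131  0.445]
 [-1.    -0.024  0.016 -0.135]
 [-0.012 -0.131 -0.991  1.329]
 [ 0.     0.     0.     1.   ]] 497.81119296050196
[[ 0.959 -0.133  0.249  0.308]
 [-0.281 -0.373  0.884 -1.236]
 [-0.025 -0.918 -0.395  0.607]
 [ 0.     0.     0.     1.   ]] 558.6231632694142
{'time': 0.1, 'joint_positions': array([-1.24349658,  0.4179006 , -0.01028868,  1.61408005,  0.00470224,
        1.11068155, -0.05298736]), 'qvel': array([ 0.00069123,  0.00037908, -0.0006569 , -0.0020779 , -0.00068409,
       -0.00038653,  0.00076522]), 'effort': array([ 1.47064737e-03, -8.52578974e+01,  6.39750436e-01, -4.26694643e+01,
       -4.89197345e-02,  1.63503358e-02,  1.16401498e-04]), 'tcp_pos': array([0.225214  , 0.58267291, 0.2049107 ]), 'orientation': array([ 1.83352466e-01,  9.83047099e-01, -5.20609067e-04, -5.09057719e-05]), 'contact_force': array([-0.34558578, -0.17010314, -0.25980682]), 'wrist_torque': array([-0.01364007,  0.00759525, -0.0099674 ]), 'grasp_force': 0.0, 'gripper_width': 1.0024693176126696}
```

View pics/top.png

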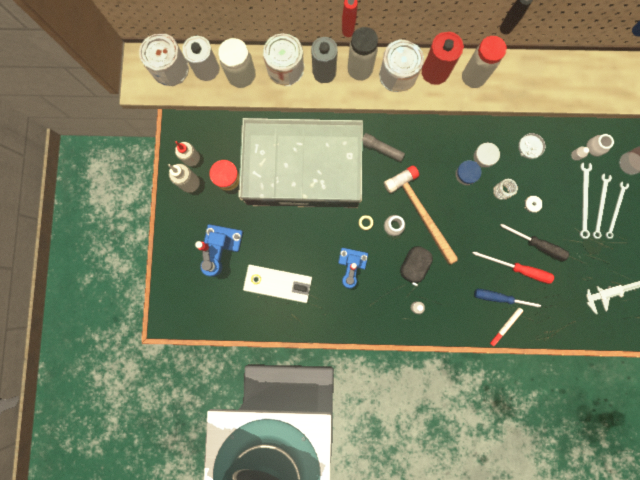

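View pics/side.png

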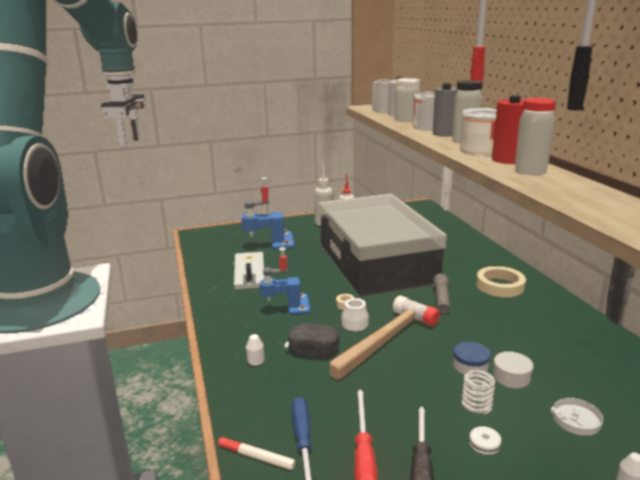

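The top view shows the large fixture at about (210,265) with its red handle at (203,245). The plate is at (278,284), with its ring at (256,280) and block at (300,288). The small look-alike fixture is at (350,280). Next I'll enlarge both regions.

```bash
python3 - <<'E'
from h import *
a=cv2.imread('pics/top.png');b=cv2.imread('pics/side.png')
x=cv2.resize(a[215:310,185:320],None,fx=5.5,fy=5.5,interpolation=cv2.INTER_CUBIC)[:, :]
y=cv2.resize(b[170:300,220:310],None,fx=4,fy=4,interpolation=cv2.INTER_CUBIC)
cv2.imwrite('pics/c1.png',x); print(x.shape)
s=snap('top')
for n,u,v,z in [('hole',256,280,.012),('block',300,287,.048),('boss',210,268,.084),('sleeve',203,245,.157),('plate',278,284,.012)]: print(n,onz(s,u,v,z).round(4))
hsv=cv2.cvtColor(a,cv2.COLOR_BGR2HSV)
roi=np.zeros(a.shape[:2],np.uint8);roi[215:310,185:320]=1
def blobs(lo,hi,t):
    m=cv2.inRange(hsv,lo,hi)*roi
    n,_,st,c=cv2.connectedComponentsWithStats(m)
    for i in range(1,n):
        if st[i,4]>8: print(t,st[i],c[i].round(1))
blobs((20,90,100),(35,255,255),'yel');blobs((100,120,60),(125,255,255),'blue');blobs((0,150,90),(8,255,255),'red');blobs((0,0,150),(180,60,255),'wht')
E
```

```text
(522, 742, 3)
hole [0.4893 0.0445 0.012 ]
block [ 0.4731 -0.0739  0.048 ]
boss [0.5139 0.1514 0.084 ]
sleeve [0.564  0.1542 0.157 ]
plate [ 0.4802 -0.014   0.012 ]
yel [251 275  10   9  33] [255.3 279.1]
blue [202 225  40  51 659] [217.3 244.2]
blue [229 241  11  10  82] [234.4 245.4]
red [199 242   9   9  39] [203.8 246.8]
wht [206 228   8   7  34] [209.1 230.4]
wht [232 233   9   8  53] [236.  236.5]
wht [195 241   7   7  40] [198. 244.]
wht [206 253   2   6   9] [206.3 256. ]
wht [201 261   9   9  55] [205.7 265.1]
wht [ 243  264   69   39 1597] [276.6 283.1]
```

View pics/c1.png

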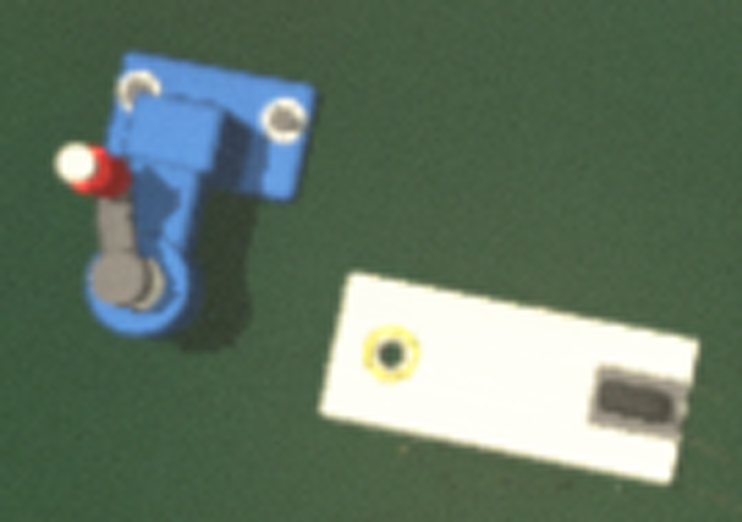

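```bash
python3 - <<'E'
from h import *
s=snap('top')
c=lambda x,y:(185+(x-2.25)/5.5,215+(y-2.25)/5.5)
P={n:onz(s,*c(x,y),z) for n,x,y,z in [('hole',391,353,.012),('block',634,398,.048),('boss',138,286,.084),('cap',78,163,.181),('footL',125,52,.012),('footR',316,88,.012),('c1',350,272,.012),('c2',698,342,.012),('c3',672,484,.012),('c4',320,415,.012)]}
for k,v in P.items(): print(k,v.round(4))
ang=lambda v:np.degrees(np.arctan2(v[1],v[0]))
print('plate y', ang(P['hole']-P['block']), ang(P['c1']-P['c2']),ang(P['c4']-P['c3']),np.linalg.norm((P['hole']-P['block'])[:2]))
print('foot',ang(P['footL']-P['footR']),'handle',np.linalg.norm((P['cap']-P['boss'])[:2]),ang(P['cap']-P['boss']))
print('slide',P['boss']-P['hole'])
st=r.state();from scipy.spatial.transform import Rotation as R
M=R.from_quat(st['orientation']).as_matrix()
print(M.T@(P['block']-st['tcp_pos']))
E
```

```text
hole [0.4925 0.0455 0.012 ]
block [ 0.4732 -0.0735  0.048 ]
boss [0.5174 0.1524 0.084 ]
cap [0.5631 0.1582 0.181 ]
footL [0.6354 0.1814 0.012 ]
footR [0.6199 0.0874 0.012 ]
c1 [0.5309 0.0669 0.012 ]
c2 [ 0.5014 -0.1017  0.012 ]
c3 [ 0.4337 -0.0912  0.012 ]
c4 [0.4621 0.0783 0.012 ]
plate y 80.77652653608568 80.08933682131143 80.48215939877036 0.12058458208467458
foot 80.64950285322342 handle 0.04606526227311123 7.318154940480604
slide [0.0249495  0.10687243 0.072     ]
[-0.46782904 -0.52272583  0.15749493]
```

Call:
arm_command:
  steps:
    - [[-2.6,-2.9,0],0]
    - [[-2.6,-2.9,0],0]
    - [[-2.6,-2.9,0],0]
    - [[-2.6,-2.9,0],0]
    - [[-2.6,-2.9,0],0]
    - [[-2.6,-2.9,0],0]
    - [[-2.6,-2.9,0],0]
    - [[-2.6,-2.9,0],0]
    - [[-2.6,-2.9,0],0]
    - [[-2.6,-2.9,0],0]
    - [[-2.6,-2.9,0],0]
    - [[-2.6,-2.9,0],0]
    - [[-2.6,-2.9,0],0]
    - [[-2.6,-2.9,0],0]
    - [[-2.6,-2.9,0],0]
    - [[-2.6,-2.9,0],0]
    - [[-2.6,-2.9,0],0]
    - [[-2.6,-2.9,0],0]
  gripper: 50

```text
time: 2.0
tcp_pos: [0.474, -0.0742, 0.2056]
orientation: [0.183, 0.983, 0.0, 0.0]
contact_force: [0.6, 0.5, -0.7]
gripper_width: 0.501
grasp_force: 0.0
```

Call:
arm_command:
  steps:
    - [[0,0,0],8]
    - [[0,0,0],8]
    - [[0,0,0],8]
    - [[0,0,0],8]
    - [[0,0,0],8]
    - [[0,0,0],8]
    - [[0,0,0],8]
    - [[0,0,0],8]
    - [[0,0,0],8]
    - [[0,0,0],6.4]
    - [[0,0,0],0]
    - [[0,0,0],0]

```text
time: 3.2
tcp_pos: [0.4736, -0.0726, 0.2055]
orientation: [0.762, 0.647, -0.0, 0.0]
contact_force: [0.3, -0.0, -0.3]
gripper_width: 0.498
grasp_force: 0.0
```

```bash
python3 - <<'E'
from h import *
from scipy.spatial.transform import Rotation as R
st=r.state();M=R.from_quat(st['orientation']).as_matrix()
print(st['time'],st['tcp_pos'],M.round(3),st['joint_positions'].round(2))
print(M.T@(np.array([.4732,-.0735,.018])-st['tcp_pos']),M.T@np.array([.02495,.10687,0]))
s=snap('wrist','w1.png')
print([proj(s,p) for p in ([.4732,-.0735,.048],[.4925,.0455,.012])])
E
```

```text
3.2 [ 0.47363345 -0.07255468  0.20546518] [[ 0.162  0.987 -0.   ]
 [ 0.987 -0.162 -0.   ]
 [-0.    -0.    -1.   ]] [-0.54  0.18  0.71  1.98 -0.14  1.02  0.07]
[-0.0009855  -0.00027233  0.18746528] [ 1.09499398e-01  7.31991375e-03 -1.03269405e-05]
[(np.float64(312.82876342796936), np.float64(216.18870689233938)), (np.float64(312.5229792376347), np.float64(72.75149066761642))]
```

View pics/w1.png

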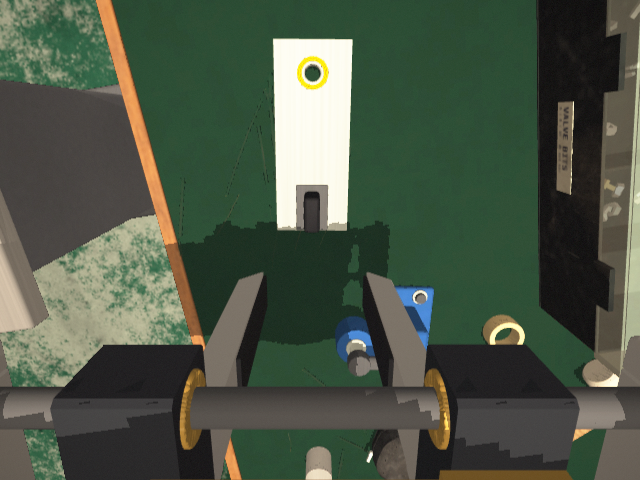

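The wrist view shows the hole at (312,73) and the block at (312,205). The predicted hole pixel matches, so I'm going down and gripping the block.

Call:
arm_command:
  steps:
    - [[-0.1,0,2.5],0]
    - [[0,0,2.5],0]
    - [[0,0,2.5],0]
    - [[0,0,2.5],0]
    - [[0,0,2.5],0]
    - [[0,0,2.5],0]
    - [[0,0,1.5],0]
    - [[0,0,1.2],0]
    - [[0,0,0.9],0]
    - [[0,0,0],0]
    - [[0,0,0],0]

```text
time: 4.35
tcp_pos: [0.4737, -0.0738, 0.0199]
orientation: [0.763, 0.646, 0.0, 0.0]
contact_force: [-0.2, 0.8, 0.2]
gripper_width: 0.497
grasp_force: 0.0
```

Call:
arm_command:
  steps:
    - [[0,0,0],0]
    - [[0,0,0],0]
    - [[0,0,0],0]
    - [[0,0,0],0]
    - [[0,0,0],0]
    - [[0,0,0],0]
    - [[0,0,0],0]
    - [[0,0,0],0]
  gripper: 0
  squeeze: 20

```text
time: 5.15
tcp_pos: [0.4732, -0.0736, 0.0195]
orientation: [0.763, 0.646, -0.0, -0.0]
contact_force: [-4.2, 1.0, 6.1]
gripper_width: 0.149
grasp_force: 20.0
```

```bash
python3 - <<'E'
from h import *
from scipy.spatial.transform import Rotation as R
st=r.state();M=R.from_quat(st['orientation']).as_matrix()
print(st['tcp_pos'],st['gripper_width'])
s=snap('wrist')
m=cv2.inRange(cv2.cvtColor(s['frame'],cv2.COLOR_BGR2HSV),(22,120,120),(33,255,255)); m[250:]=0
k=max(cv2.findContours(m,cv2.RETR_EXTERNAL,cv2.CHAIN_APPROX_NONE)[0],key=cv2.contourArea)
e=cv2.fitEllipse(k); h=onz(s,*e[0],.012); print(e,h)
print((M.T@(np.array([.5174,.1524,.012])-h)).round(4))
E
```

```text
[ 0.47315905 -0.07356234  0.01953837] 0.1493238719014197
((309.072998046875, 22.06085205078125), (59.87630081176758, 60.674964904785156), 176.68186950683594) [0.49179378 0.04554399 0.012     ]
[0.1096 0.0076 0.    ]
```

Call:
arm_command:
  steps:
    - [[0.6,0.06,0],0]
    - [[0.8,0.06,0],0]
    - [[0.8,0.06,0],0]
    - [[0.8,0.06,0],0]
    - [[0.8,0.06,0],0]
    - [[0.8,0.06,0],0]
    - [[0.8,0.06,0],0]
    - [[0.8,0.06,0],0]
    - [[0.8,0.06,0],0]
    - [[0.8,0.06,0],0]
    - [[0.8,0.06,0],0]
    - [[0.8,0.05,0],0]
    - [[0.8,0.05,0],0]
    - [[0.56,0,0],0]
    - [[0,0,0],0]
    - [[0,0,0],0]

```text
time: 6.8
tcp_pos: [0.4991, 0.0325, 0.0195]
orientation: [0.763, 0.646, 0.0, -0.0]
contact_force: [2.0, 4.3, 0.8]
gripper_width: 0.149
grasp_force: 20.0
```

```bash
python3 - <<'E'
from h import *
st=r.state();print(st['tcp_pos'],st['contact_force'],st['time'])
s=snap('side'); t=snap('top'); w=snap('wrist')
p=proj(s,[.5174,.1524,.03]);print(p); u,v=int(p[0]),int(p[1])
a=cv2.resize(s['frame'][v-50:v+50,u-60:u+60],(480,400),interpolation=cv2.INTER_CUBIC)
b=cv2.resize(w['frame'],(320,240))
f=np.zeros((400,800,3),np.uint8);f[:,:480]=a;f[:240,480:]=b
c=cv2.resize(t['frame'][230:310,190:270],(160,160));f[240:,480:640]=c
cv2.imwrite('pics/m1.png',f)
E
```

```text
[0.49910181 0.03251794 0.01953415] [1.98404745 4.26630759 0.80919872] 6.8
(np.float64(250.37352551270675), np.float64(234.62470559372025))
```

View pics/m1.png

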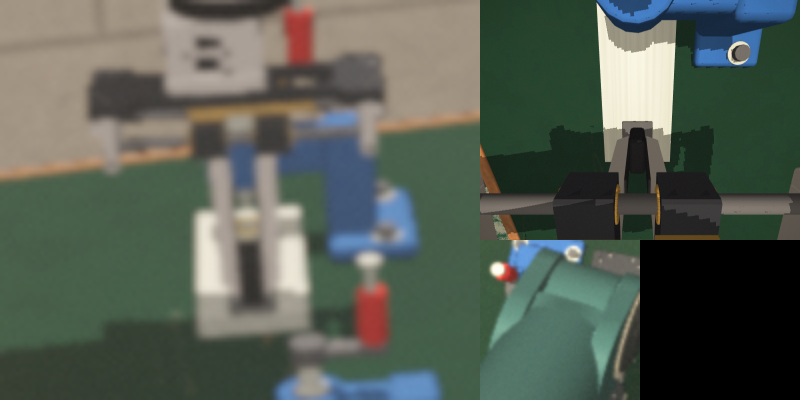

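The composite shows the plate under the boss, with its block still in the fingers. I'll release, rise, and check the side view before going on.

Call:
arm_command:
  steps:
    - [[0,0,0],0]
    - [[0,0,0],0]
    - [[0,0,0],0]
    - [[0,0,0],0]
    - [[0,0,0],0]
    - [[0,0,-1],0]
    - [[0,0,-2],0]
    - [[0,0,-3],0]
    - [[0,0,-3],0]
    - [[0,0,-3],0]
    - [[0,0,-3],0]
    - [[0,0,-3],0]
    - [[0,0,-2.5],0]
    - [[0,0,-1.5],0]
    - [[0,0,0],0]
  gripper: 45

```text
time: 8.45
tcp_pos: [0.4995, 0.0311, 0.2418]
orientation: [0.764, 0.646, 0.002, 0.001]
contact_force: [-0.3, 1.0, -0.1]
gripper_width: 0.452
grasp_force: 0.0
```

```bash
python3 - <<'E'
from h import *
st=r.state();print(st['tcp_pos'],st['contact_force'],st['time'])
s=snap('side'); w=snap('wrist')
for n,p in [('hole',[.5174,.1524,.012]),('tip',[.5174,.1524,.023]),('cap',[.562,.158,.181])]: print(n,np.round(proj(s,p),1),np.round(proj(w,p),1))
p=proj(s,[.5174,.1524,.03]); u,v=int(p[0]),int(p[1]);print(u,v)
a=cv2.resize(s['frame'][v-20:v+25,u-25:u+25],(500,450),interpolation=cv2.INTER_CUBIC)
b=cv2.resize(w['frame'],(300,225))
f=np.zeros((450,800,3),np.uint8);f[:,:500]=a;f[:225,500:]=b
cv2.imwrite('pics/m2.png',f)
E
```

```text
[0.49953357 0.03108368 0.24177946] [-0.31632407  0.97520907 -0.06286391] 8.45
hole [250.8 240.7] [310.8  73.7]
tip [250.6 237. ] [310.7  72.4]
cap [262.8 178.5] [388.3  14. ]
250 234
```

View pics/m2.png

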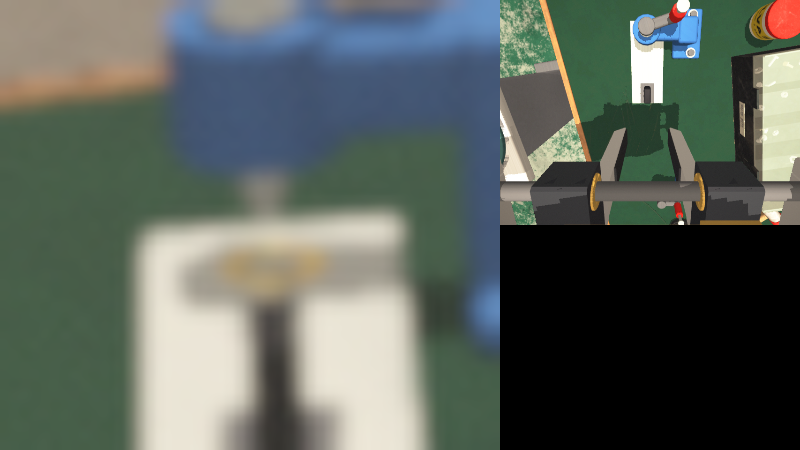

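```bash
python3 - <<'E'
from h import *
from scipy.spatial.transform import Rotation as R
w=snap('wrist');T=np.array(w['cam_to_world']);st=r.state()
M=R.from_quat(st['orientation']).as_matrix()
print(w['fx'],w['cy'],(M.T@(T[:3,3]-st['tcp_pos'])).round(3),(M.T@T[:3,:3]).round(3))
ax=np.array([.5174,.1524,0])
for dx in (-.06,-.1,-.14):
  for z in (.06,.1,.14,.2):
    W=dict(w);T2=T.copy();T2[:3,3]+=M@np.array([dx,0,0])+[0,0,z-st['tcp_pos'][2]];W['cam_to_world']=T2
    d=T2[:3,3]-ax-[0,0,.012]
    print(dx,z,np.round(proj(W,ax+[0,0,.012])),np.degrees(np.arctan2(np.hypot(*d[:2]),d[2])))
E
```

```text
396.47833760982314 233.08424778677644 [ 0.081  0.001 -0.18 ] [[-0.    -0.961 -0.277]
 [ 1.    -0.001  0.002]
 [-0.002 -0.277  0.961]]
-0.06 0.06 [ 309. -101.] 24.003205386778564
-0.06 0.1 [310. -64.] 20.749414566620427
-0.06 0.14 [310. -38.] 18.245626561312047
-0.06 0.2 [311. -10.] 15.425685696760942
-0.1 0.06 [ 309. -206.] 31.824245952001665
-0.1 0.1 [ 310. -149.] 27.834766791393356
-0.1 0.14 [ 310. -109.] 24.677042198942335
-0.1 0.2 [311. -67.] 21.035235915291622
-0.14 0.06 [ 308. -326.] 38.5172363140109
-0.14 0.1 [ 309. -243.] 34.104990774866046
-0.14 0.14 [ 310. -187.] 30.50924101383127
-0.14 0.2 [ 311. -129.] 26.253156413811006
```

Call:
arm_command:
  steps:
    - [[1,0,0],0]
    - [[1.5,-0.1,0],0]
    - [[1.2,-0.1,0],0]
    - [[0.5,0,0],0]
    - [[0,0,0],0]
    - [[0,0,0],0]

```text
time: 9.2
tcp_pos: [0.5038, 0.0728, 0.2394]
orientation: [0.763, 0.646, -0.0, 0.0]
contact_force: [-0.2, -1.1, -0.7]
gripper_width: 0.448
grasp_force: 0.0
```

```bash
python3 - <<'E'
from h import *
w=snap('wrist');print(r.state()['tcp_pos'],np.array(w['cam_to_world'])[:3,3])
p=[proj(w,[.5174,.1524,z]) for z in (.084,.125,.012)];print(p)
u,v=map(int,p[0]);print(u,v)
x0,y0=max(u-100,0),max(v-75,0)
cv2.imwrite('pics/w3.png',cv2.resize(w['frame'][y0:y0+150,x0:x0+200],None,fx=4,fy=4,interpolation=cv2.INTER_CUBIC));print(x0,y0)
E
```

```text
[0.50374151 0.07256953 0.23943126] [0.51797404 0.15275172 0.4189354 ]
[(np.float64(313.3434171798137), np.float64(118.76166519458197)), (np.float64(313.2562176272657), np.float64(118.84070980627901)), (np.float64(313.4540392029045), np.float64(118.66138859218142))]
313 118
213 43
```

View pics/w3.png

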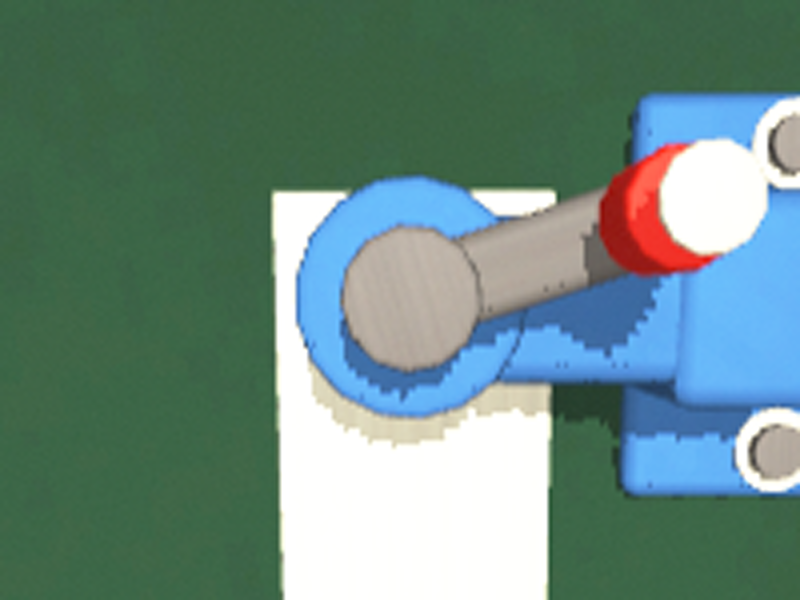

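```bash
python3 - <<'E'
from h import *
w=snap('wrist')
c=lambda x,y:(213+(x-1.5)/4,43+(y-1.5)/4)
ax=onz(w,*c(410,297),.084);hub=onz(w,*c(411.5,298),.125)
a,b,d,e=[onz(w,*c(*p),.012) for p in [(273,190),(556,190),(283,600),(549,600)]]
u=(a+b-d-e)[:2];u/=np.linalg.norm(u);hole=(a+b)[:2]/2-.027*u
print(ax,hub,hole,np.degrees(np.arctan2(u[1],u[0])),np.linalg.norm(a-b),np.linalg.norm(d-e))
cap=onz(w,*c(713,196),.181);v=cap-ax;print(cap,np.linalg.norm(v[:2]),np.degrees(np.arctan2(v[1],v[0])))
E
```

```text
[0.51912368 0.15340769 0.084     ] [0.51922081 0.15308533 0.125     ] [0.52020939 0.15126865] 80.73019113385901 0.06846416864264905 0.06903193623149671
[0.56339331 0.15955639 0.181     ] 0.04469458605545153 7.907339481893595
```

The close view shows the boss circle centred at crop (410,297) and the plate end at row 190. The hole is about 1.8 mm off, so I'll regrip the block and nudge it.

Call:
arm_command:
  steps:
    - [[-1.0,0.1,0],0]
    - [[-2,0.1,0],0]
    - [[-1,0,0],0]
    - [[0,0,2],0]
    - [[0,0,3],0]
    - [[0,0,3],0]
    - [[0,0,3],0]
    - [[0,0,3],0]
    - [[0,0,3],0]
    - [[0,0,2.5],0]
    - [[0,0,1.5],0]
    - [[0,0,0.9],0]
    - [[0,0,0],0]
    - [[0,0,0],0]

```text
time: 10.7
tcp_pos: [0.4997, 0.0331, 0.0213]
orientation: [0.763, 0.646, 0.0, 0.0]
contact_force: [0.1, -0.3, -0.1]
gripper_width: 0.449
grasp_force: 0.0
```

Call:
arm_command:
  steps:
    - [[0,0,0],0]
    - [[0,0,0],0]
    - [[0,0,0],0]
    - [[0,0,0],0]
    - [[0,0,0],0]
    - [[0,0,0],0]
  gripper: 0

```text
time: 11.3
tcp_pos: [0.4993, 0.0333, 0.0207]
orientation: [0.763, 0.646, 0.0, 0.0]
contact_force: [-2.2, 0.1, 6.2]
gripper_width: 0.149
grasp_force: 20.0
```

Call:
arm_command:
  steps:
    - [[0.1,-0.1,0],0]
    - [[0.1,-0.06,0],0]
    - [[0,0,0],0]
    - [[0,0,0],0]

```text
time: 11.7
tcp_pos: [0.4983, 0.0349, 0.0207]
orientation: [0.764, 0.646, 0.0, 0.001]
contact_force: [1.4, -5.8, 5.8]
gripper_width: 0.147
grasp_force: 20.0
```

Call:
arm_command:
  steps:
    - [[0,0,0],0]
    - [[0,0,0],0]
    - [[0,0,0],0]
    - [[0,0,0],0]
    - [[0,0,0],0]
    - [[0,0,-1],0]
    - [[0,0,-2],0]
    - [[0,0,-3],0]
    - [[0,0,-3],0]
    - [[0,0,-3],0]
    - [[0,0,-3],0]
    - [[0,0,-3],0]
    - [[0,0,-2.5],0]
    - [[0,0,-1.5],0]
    - [[1,0,0],0]
    - [[1.6,0,0],0]
    - [[1,0,0],0]
    - [[0.4,0,0],0]
    - [[0,0,0],0]
    - [[0,0,0],0]
  gripper: 45

```text
time: 13.7
tcp_pos: [0.5044, 0.0745, 0.2402]
orientation: [0.764, 0.646, -0.0, 0.0]
contact_force: [0.0, -0.2, -0.1]
gripper_width: 0.449
grasp_force: 0.0
```

```bash
python3 - <<'E'
from h import *
from scipy.spatial.transform import Rotation as R
st=r.state();M=R.from_quat(st['orientation']).as_matrix();print(st['tcp_pos'],st['time'])
print('to handle',M.T@(np.array([.563,.1592,.129])-st['tcp_pos']))
w=snap('wrist');p=proj(w,[.5191,.1533,.084]);x0,y0=int(p[0])-100,int(p[1])-75;print(p,x0,y0)
g=cv2.cvtColor(w['frame'],cv2.COLOR_BGR2HSV)
print('white end rows per col, near hole end:')
m=cv2.inRange(g,(0,0,150),(180,70,255))
for row in (100,150,170,190): 
    c=np.where(m[row,250:360])[0]; print(row,c.min()+250 if len(c) else 0,c.max()+250 if len(c) else 0)
for col in (284,287,290,345): print(col,np.where(m[40:230,col])[0].min()+40)
E
```

```text
[0.50437607 0.07451068 0.24015158] 13.7
to handle [0.093323   0.04380681 0.1110653 ]
(np.float64(314.88935225568156), np.float64(119.52804546297524)) 214 44
white end rows per col, near hole end:
100 281 359
150 282 349
170 282 348
190 283 348
284 91
287 91
290 91
345 91
```

Call:
arm_command:
  steps:
    - [[1.5,0.7,0],0]
    - [[2.5,1.2,0],0]
    - [[2.5,1.2,0],0]
    - [[1.8,0.8,0],0]
    - [[1,0.5,0],0]
    - [[0,0,0],0]
    - [[0,0,1.5],0]
    - [[0,0,2],0]
    - [[0,0,2],0]
    - [[0,0,2],0]
    - [[0,0,2],0]
    - [[0,0,1],0]
    - [[0,0,0.5],0]
    - [[0,0,0],0]
    - [[0,0,0],0]

```text
time: 15.25
tcp_pos: [0.5636, 0.1592, 0.1311]
orientation: [0.763, 0.646, 0.0, 0.0]
contact_force: [-0.5, -1.0, -0.5]
gripper_width: 0.449
grasp_force: 0.0
```

```bash
python3 - <<'E'
from h import *
st=r.state();print(st['tcp_pos'],st['contact_force'])
s=snap('side');w=snap('wrist')
p=proj(s,[.563,.159,.13]);u,v=map(int,p)
f=np.zeros((450,800,3),np.uint8);f[:,:500]=cv2.resize(s['frame'][v-40:v+50,u-50:u+50],(500,450),interpolation=cv2.INTER_CUBIC)
f[:225,500:]=cv2.resize(w['frame'],(300,225));cv2.imwrite('pics/m3.png',f)
E
```

```text
[0.56361871 0.15919542 0.1311393 ] [-0.46427909 -1.0476442  -0.45303704]
```

View pics/m3.png

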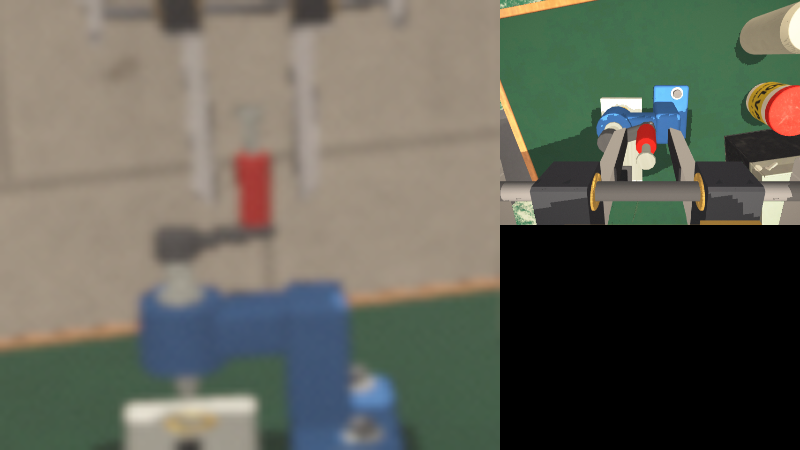

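The side view shows the red sleeve midway between the fingers at crop (255,190). I'm closing on it.

Call:
arm_command:
  steps:
    - [[0,0,0],0]
    - [[0,0,0],0]
    - [[0,0,0],0]
    - [[0,0,0],0]
    - [[0,0,0],0]
    - [[0,0,0],0]
  gripper: 0
  squeeze: 15

```text
time: 15.95
tcp_pos: [0.563, 0.1593, 0.1304]
orientation: [0.763, 0.646, -0.0, -0.0]
contact_force: [-6.1, -0.7, 4.0]
gripper_width: 0.206
grasp_force: 15.0
```

```bash
cat > arc.py <<'E'
import sys
from h import *
from scipy.spatial.transform import Rotation as R
# arc rows (tool cm) about axis from current angle by total deg in n rows, given start theta
C=np.array([.519,.1533]); st=r.state(); M=R.from_quat(st['orientation']).as_matrix()
d=st['tcp_pos'][:2]-C; th=np.degrees(np.arctan2(d[1],d[0])); print('now',th.round(1),np.linalg.norm(d).round(4),st['tcp_pos'].round(4),st['contact_force'].round(1),st['wrist_torque'].round(2),st['time'])
tot,n=float(sys.argv[1]),int(sys.argv[2])
t=np.radians((float(sys.argv[3]) if len(sys.argv)>3 else th)+np.linspace(0,tot,n+1)); P=C+.045*np.c_[np.cos(t),np.sin(t)]
D=np.diff(P,axis=0)@M[:2,:2]*100
print([[[round(a,2),round(b,2),0],0] for a,b in D])
E
python3 arc.py 90 15
```

```text
now 7.7 0.0444 [0.563  0.1593 0.1304] [-6.1 -0.7  4. ] [-0.19  1.31  0.04] 15.95
[[[np.float64(0.44), np.float64(-0.16), 0], 0], [[np.float64(0.42), np.float64(-0.21), 0], 0], [[np.float64(0.4), np.float64(-0.25), 0], 0], [[np.float64(0.37), np.float64(-0.29), 0], 0], [[np.float64(0.34), np.float64(-0.33), 0], 0], [[np.float64(0.3), np.float64(-0.36), 0], 0], [[np.float64(0.26), np.float64(-0.39), 0], 0], [[np.float64(0.22), np.float64(-0.42), 0], 0], [[np.float64(0.17), np.float64(-0.44), 0], 0], [[np.float64(0.13), np.float64(-0.45), 0], 0], [[np.float64(0.08), np.float64(-0.46), 0], 0], [[np.float64(0.03), np.float64(-0.47), 0], 0], [[np.float64(-0.02), np.float64(-0.47), 0], 0], [[np.float64(-0.07), np.float64(-0.47), 0], 0], [[np.float64(-0.12), np.float64(-0.46), 0], 0]]
```

```bash
sed -i 's/C=np.array(\[.519,.1533\])/C=np.array([.5184,.1533])/; s/round(a,2),round(b,2)/float(round(a,2)),float(round(b,2))/' arc.py
cat > hub.py <<'E'
import sys
from h import *
s=snap('side');f=s['frame'];p=proj(s,[.5184,.1533,.12]);u,v=map(int,np.round(p))
if len(sys.argv)>1 and sys.argv[1]=='b': cv2.imwrite('base.png',f)
b=cv2.imread('base.png')
up=lambda g:cv2.resize(cv2.cvtColor(g,cv2.COLOR_BGR2GRAY),None,fx=4,fy=4,interpolation=cv2.INTER_CUBIC)
t=up(b[v-6:v+8,u-8:u+3]); A=up(f[v-16:v+20,u-12:u+7])
q=cv2.matchTemplate(A,t,cv2.TM_CCOEFF_NORMED);_,mx,_,l=cv2.minMaxLoc(q)
print('hub shift px (x,y)',(l[0]-16)/4,(l[1]-40)/4,round(mx,3), 'expected for 8mm',proj(s,[.5184,.1533,.112])[1]-p[1])
p=proj(s,[.5184,.1533,.03]);u,v=map(int,np.round(p))
print('tip profile',cv2.cvtColor(f,cv2.COLOR_BGR2GRAY)[v-10:v+8,u+1])
E
python3 hub.py b; python3 arc.py 42 7
```

```text
hub shift px (x,y) 0.0 0.0 1.0 expected for 8mm 2.8601018163086565
tip profile [ 82  82  82  82  83  84  91 105 118 120 120 148 188 208 198 172 153 151]
now 7.6 0.045 [0.563  0.1593 0.1304] [-5.7 -0.6  3.8] [-0.22  1.45  0.01] 16.0
[[[0.44, -0.16, 0], 0], [[0.42, -0.21, 0], 0], [[0.4, -0.25, 0], 0], [[0.37, -0.29, 0], 0], [[0.34, -0.33, 0], 0], [[0.3, -0.36, 0], 0], [[0.26, -0.39, 0], 0]]
```

Call:
arm_command:
  steps:
    - [[0.44,-0.16,0],0]
    - [[0.42,-0.21,0],0]
    - [[0.4,-0.25,0],0]
    - [[0.37,-0.29,0],0]
    - [[0.34,-0.33,0],0]
    - [[0.3,-0.36,0],0]
    - [[0.26,-0.39,0],0]
    - [[0,0,0],0]
    - [[0,0,0],0]

```text
time: 16.9
tcp_pos: [0.5477, 0.1881, 0.1305]
orientation: [0.763, 0.646, 0.0, -0.0]
contact_force: [-1.0, 0.2, 2.1]
gripper_width: 0.209
grasp_force: 15.0
```

```bash
python3 hub.py; python3 arc.py 20 4
```

```text
hub shift px (x,y) 0.0 0.0 0.999 expected for 8mm 2.8601018163086565
tip profile [ 81  82  82  82  82  83  90 106 117 120 117 123 139 161 173 164 152 152]
now 49.7 0.0455 [0.5478 0.188  0.1305] [-1.5  1.4  1.7] [ 0.18  0.26 -0.  ] 16.95
[[[0.19, -0.35, 0], 0], [[0.16, -0.36, 0], 0], [[0.12, -0.37, 0], 0], [[0.09, -0.38, 0], 0]]
```

Nothing has dropped yet. I'll continue backward in 20° checks.

Call:
arm_command:
  steps:
    - [[0.19,-0.35,0],0]
    - [[0.16,-0.36,0],0]
    - [[0.12,-0.37,0],0]
    - [[0.09,-0.38,0],0]
    - [[0,0,0],0]
    - [[0,0,0],0]

```text
time: 17.55
tcp_pos: [0.5341, 0.196, 0.1305]
orientation: [0.763, 0.646, 0.0, -0.0]
contact_force: [0.4, 5.3, 1.6]
gripper_width: 0.207
grasp_force: 15.0
```

```bash
python3 hub.py; python3 arc.py 20 4
```

```text
hub shift px (x,y) -0.5 0.0 0.926 expected for 8mm 2.8601018163086565
tip profile [ 82  82  82  83  82  84  90 105 117 119 117 122 138 161 172 164 153 151]
now 69.7 0.0455 [0.5342 0.196  0.1305] [0.8 5.2 2.6] [ 1.26 -0.05  0.04] 17.6
[[[0.06, -0.39, 0], 0], [[0.02, -0.39, 0], 0], [[-0.01, -0.39, 0], 0], [[-0.05, -0.39, 0], 0]]
```

Call:
arm_command:
  steps:
    - [[0.06,-0.39,0],0]
    - [[0.02,-0.39,0],0]
    - [[-0.01,-0.39,0],0]
    - [[-0.05,-0.39,0],0]
    - [[0,0,0],0]
    - [[0,0,0],0]

```text
time: 18.2
tcp_pos: [0.5185, 0.1989, 0.1303]
orientation: [0.763, 0.646, -0.0, -0.001]
contact_force: [-2.1, 6.9, 0.4]
gripper_width: 0.207
grasp_force: 15.0
```

```bash
python3 hub.py; python3 arc.py 20 4
```

```text
hub shift px (x,y) 0.25 -0.25 0.758 expected for 8mm 2.8601018163086565
tip profile [ 82  83  83  82  82  83  91 106 118 121 118 123 139 161 173 164 152 151]
now 89.9 0.0456 [0.5185 0.1989 0.1303] [-1.4  6.3  0.5] [ 1.61  0.39 -0.03] 18.25
[[[-0.08, -0.38, 0], 0], [[-0.11, -0.38, 0], 0], [[-0.15, -0.36, 0], 0], [[-0.18, -0.35, 0], 0]]
```

Call:
arm_command:
  steps:
    - [[-0.05,-0.38,0],0]
    - [[-0.1,-0.38,0],0]
    - [[-0.14,-0.36,0],0]
    - [[-0.18,-0.35,0],0]
    - [[0,0,0],0]
    - [[0,0,0],0]

```text
time: 18.85
tcp_pos: [0.5028, 0.1963, 0.1301]
orientation: [0.763, 0.646, -0.001, -0.001]
contact_force: [-2.9, 5.7, -0.6]
gripper_width: 0.21
grasp_force: 15.0
```

```bash
sed -i 's/.5184,.1533/.5184,.1538/' arc.py; python3 hub.py; python3 arc.py 20 4
```

```text
hub shift px (x,y) 0.25 2.5 0.754 expected for 8mm 2.8601018163086565
tip profile [ 82  82  81  82  82  84  97 121 136 140 135 131 135 142 150 149 147 150]
now 110.1 0.0452 [0.5028 0.1963 0.1301] [-3.2  5.2 -0.6] [1.16 0.74 0.01] 18.9
[[[-0.21, -0.33, 0], 0], [[-0.24, -0.31, 0], 0], [[-0.26, -0.29, 0], 0], [[-0.29, -0.27, 0], 0]]
```

It has dropped: the hub fell about 2.5 px and the tip profile changed at around 90–110°. Now one turn forward.

```bash
python3 arc.py -120 20 110; python3 arc.py -120 20 -10 |tail -1; python3 arc.py -126 20 -130|tail -1
```

```text
now 110.1 0.0452 [0.5028 0.1963 0.1301] [-3.2  5.2 -0.6] [1.16 0.74 0.01] 18.9
[[[0.21, 0.42, 0], 0], [[0.17, 0.44, 0], 0], [[0.12, 0.46, 0], 0], [[0.07, 0.47, 0], 0], [[0.02, 0.47, 0], 0], [[-0.03, 0.47, 0], 0], [[-0.08, 0.46, 0], 0], [[-0.13, 0.45, 0], 0], [[-0.17, 0.44, 0], 0], [[-0.22, 0.42, 0], 0], [[-0.26, 0.39, 0], 0], [[-0.3, 0.36, 0], 0], [[-0.34, 0.33, 0], 0], [[-0.37, 0.29, 0], 0], [[-0.4, 0.25, 0], 0], [[-0.42, 0.21, 0], 0], [[-0.44, 0.17, 0], 0], [[-0.46, 0.12, 0], 0], [[-0.47, 0.07, 0], 0], [[-0.47, 0.02, 0], 0]]
[[[-0.47, -0.03, 0], 0], [[-0.46, -0.08, 0], 0], [[-0.45, -0.13, 0], 0], [[-0.44, -0.17, 0], 0], [[-0.42, -0.22, 0], 0], [[-0.39, -0.26, 0], 0], [[-0.36, -0.3, 0], 0], [[-0.33, -0.34, 0], 0], [[-0.29, -0.37, 0], 0], [[-0.25, -0.4, 0], 0], [[-0.21, -0.42, 0], 0], [[-0.17, -0.44, 0], 0], [[-0.12, -0.46, 0], 0], [[-0.07, -0.47, 0], 0], [[-0.02, -0.47, 0], 0], [[0.03, -0.47, 0], 0], [[0.08, -0.46, 0], 0], [[0.13, -0.45, 0], 0], [[0.17, -0.44, 0], 0], [[0.22, -0.42, 0], 0]]
[[[0.27, -0.41, 0], 0], [[0.32, -0.38, 0], 0], [[0.36, -0.34, 0], 0], [[0.39, -0.3, 0], 0], [[0.42, -0.26, 0], 0], [[0.45, -0.21, 0], 0], [[0.47, -0.16, 0], 0], [[0.48, -0.11, 0], 0], [[0.49, -0.05, 0], 0], [[0.49, 0.0, 0], 0], [[0.49, 0.06, 0], 0], [[0.48, 0.11, 0], 0], [[0.47, 0.16, 0], 0], [[0.45, 0.21, 0], 0], [[0.42, 0.26, 0], 0], [[0.39, 0.31, 0], 0], [[0.35, 0.35, 0], 0], [[0.31, 0.38, 0], 0], [[0.27, 0.41, 0], 0], [[0.22, 0.44, 0], 0]]
```

Call:
arm_command:
  steps:
    - [[0.24,0.41,0],0]
    - [[0.18,0.43,0],0]
    - [[0.12,0.46,0],0]
    - [[0.07,0.47,0],0]
    - [[0.02,0.47,0],0]
    - [[-0.03,0.47,0],0]
    - [[-0.08,0.46,0],0]
    - [[-0.13,0.45,0],0]
    - [[-0.17,0.44,0],0]
    - [[-0.22,0.42,0],0]
    - [[-0.26,0.39,0],0]
    - [[-0.3,0.36,0],0]
    - [[-0.34,0.33,0],0]
    - [[-0.37,0.29,0],0]
    - [[-0.4,0.25,0],0]
    - [[-0.42,0.21,0],0]
    - [[-0.44,0.17,0],0]
    - [[-0.46,0.12,0],0]
    - [[-0.47,0.07,0],0]
    - [[-0.47,0.02,0],0]

```text
time: 20.9
tcp_pos: [0.5627, 0.1465, 0.1302]
orientation: [0.763, 0.646, -0.0, -0.001]
contact_force: [-6.5, 2.7, 1.0]
gripper_width: 0.209
grasp_force: 15.0
```

```bash
python3 hub.py; python3 arc.py -120 2 |head -1
```

```text
hub shift px (x,y) 0.0 3.5 0.991 expected for 8mm 2.8601018163086565
tip profile [ 81  81  82  82  81  84  96 119 138 142 139 139 147 156 156 149 147 150]
now -10.5 0.0449 [0.5625 0.1456 0.1302] [-6.3 -0.  -0.6] [0.26 1.78 0.01] 20.95
```

Hub shift is 3.5 px, so the screw is going down as it should. Continuing.

Call:
arm_command:
  steps:
    - [[-0.47,-0.05,0],0]
    - [[-0.46,-0.09,0],0]
    - [[-0.45,-0.14,0],0]
    - [[-0.44,-0.18,0],0]
    - [[-0.42,-0.22,0],0]
    - [[-0.39,-0.26,0],0]
    - [[-0.36,-0.3,0],0]
    - [[-0.33,-0.34,0],0]
    - [[-0.29,-0.37,0],0]
    - [[-0.25,-0.4,0],0]
    - [[-0.21,-0.42,0],0]
    - [[-0.17,-0.44,0],0]
    - [[-0.12,-0.46,0],0]
    - [[-0.07,-0.47,0],0]
    - [[-0.02,-0.47,0],0]
    - [[0.03,-0.47,0],0]
    - [[0.08,-0.46,0],0]
    - [[0.13,-0.45,0],0]
    - [[0.17,-0.44,0],0]
    - [[0.22,-0.42,0],0]

```text
time: 22.95
tcp_pos: [0.4889, 0.1199, 0.1304]
orientation: [0.763, 0.646, -0.0, 0.0]
contact_force: [0.8, -0.6, -0.1]
gripper_width: 0.21
grasp_force: 15.0
```

```bash
python3 hub.py; python3 arc.py -120 20
```

```text
hub shift px (x,y) -4.0 11.75 0.574 expected for 8mm 2.8601018163086565
tip profile [ 82  83  83  82  84  84  96 121 141 149 147 142 145 149 146 142 144 149]
now -132.0 0.0448 [0.4884 0.1205 0.1303] [-0.3 -0.6 -0.4] [-0.31  0.34  0.02] 23.0
[[[0.27, -0.38, 0], 0], [[0.31, -0.35, 0], 0], [[0.35, -0.32, 0], 0], [[0.38, -0.28, 0], 0], [[0.41, -0.24, 0], 0], [[0.43, -0.2, 0], 0], [[0.45, -0.15, 0], 0], [[0.46, -0.1, 0], 0], [[0.47, -0.05, 0], 0], [[0.47, -0.0, 0], 0], [[0.47, 0.05, 0], 0], [[0.46, 0.09, 0], 0], [[0.45, 0.14, 0], 0], [[0.43, 0.19, 0], 0], [[0.41, 0.23, 0], 0], [[0.38, 0.27, 0], 0], [[0.35, 0.31, 0], 0], [[0.32, 0.35, 0], 0], [[0.28, 0.38, 0], 0], [[0.24, 0.41, 0], 0]]
```

Call:
arm_command:
  steps:
    - [[0.27,-0.38,0],0]
    - [[0.31,-0.35,0],0]
    - [[0.35,-0.32,0],0]
    - [[0.38,-0.28,0],0]
    - [[0.41,-0.24,0],0]
    - [[0.43,-0.2,0],0]
    - [[0.45,-0.15,0],0]
    - [[0.46,-0.1,0],0]
    - [[0.47,-0.05,0],0]
    - [[0.47,0,0],0]
    - [[0.47,0.05,0],0]
    - [[0.46,0.09,0],0]
    - [[0.45,0.14,0],0]
    - [[0.43,0.19,0],0]
    - [[0.41,0.23,0],0]
    - [[0.38,0.27,0],0]
    - [[0.35,0.31,0],0]
    - [[0.32,0.35,0],0]
    - [[0.28,0.38,0],0]
    - [[0.24,0.41,0],0]

```text
time: 25.0
tcp_pos: [0.5057, 0.1973, 0.1305]
orientation: [0.763, 0.646, 0.0, -0.0]
contact_force: [-3.1, 4.1, -1.2]
gripper_width: 0.21
grasp_force: 15.0
```

Call:
arm_command:
  steps:
    - [[0.18,0.43,0],0]
    - [[0.06,0.16,0],0]
    - [[0,0,0],0]
    - [[0,0,0],0]
    - [[0,0,0],0]
    - [[0,0,0],0]
    - [[0,0,0],0]

```text
time: 25.7
tcp_pos: [0.5124, 0.1986, 0.1307]
orientation: [0.763, 0.646, 0.001, -0.0]
contact_force: [0.1, 6.8, -0.5]
gripper_width: 0.207
grasp_force: 15.0
```

```bash
python3 hub.py; python3 arc.py -10 1; python3 - <<'E'
from h import *
s=snap('side');u,v=map(int,proj(s,[.5184,.1538,.07]))
b=cv2.imread('base.png');f=np.hstack([cv2.resize(x[v-45:v+35,u-30:u+30],(390,520),interpolation=cv2.INTER_CUBIC) for x in (b,s['frame'])]);cv2.imwrite('pics/end.png',f)
E
```

```text
hub shift px (x,y) -0.5 4.75 0.817 expected for 8mm 2.8601018163086565
tip profile [ 82  82  82  81  82  86  99 121 139 148 151 149 144 139 136 136 140 148]
now 97.7 0.0452 [0.5123 0.1986 0.1307] [ 0.1  5.7 -0.8] [1.34 0.06 0.  ] 25.75
[[[0.17, 0.77, 0], 0]]
```

View pics/end.png

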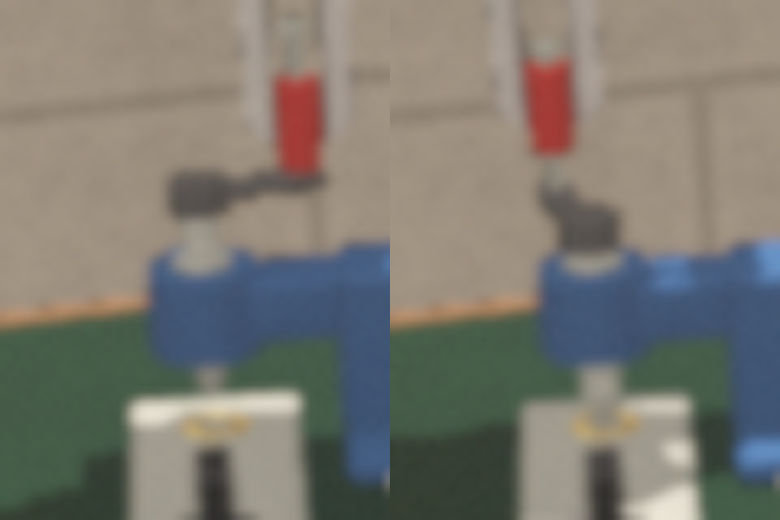

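The final view shows the crank hub about 5 px lower than at the start. The screw point is inside the yellow ring, the plate hasn't moved, and the sleeve is still gripped. One numeric check of the drop remains.

```bash
python3 - <<'E'
from h import *
s=snap('side');b=cv2.imread('base.png');u,v=map(int,np.round(proj(s,[.5184,.1538,.12])));print(u,v)
for c in (u-2,u-1,u,u+1,u+2):
    o=[]
    for f in (b,s['frame']):
        g=cv2.cvtColor(f,cv2.COLOR_BGR2GRAY)[v-12:v+14,c].astype(float); d=np.diff(g)
        G=np.clip(-d,0,None); i=np.argmax(G); lo=max(i-2,0); e1=(np.arange(lo,i+3)*G[lo:i+3]).sum()/G[lo:i+3].sum()
        o+=[round(e1,2)]
    print(c,o,o[1]-o[0])
print([proj(s,[.5184,.1538,.12-h])[1]-proj(s,[.5184,.1538,.12])[1] for h in (.014,.016)])
E
```

```text
248 203
246 [np.float64(9.75), np.float64(11.72)] 1.9700000000000006
247 [np.float64(9.36), np.float64(12.36)] 3.0
248 [np.float64(9.44), np.float64(13.75)] 4.3100000000000005
249 [np.float64(9.35), np.float64(14.09)] 4.74
250 [np.float64(9.42), np.float64(14.33)] 4.91
[np.float64(4.99588010308986), np.float64(5.706527688714175)]
```

Call:
arm_command:
  steps:
    - [[0.1,0.3,0],0]
    - [[0.08,0.31,0],0]
    - [[0,0,0],0]
    - [[0,0,0],0]
    - [[0,0,0],0]
    - [[0,0,0],0]
    - [[0,0,0],0]
    - [[0,0,0],0]

```text
time: 26.65
tcp_pos: [0.5189, 0.1989, 0.1307]
orientation: [0.763, 0.646, 0.001, 0.0]
contact_force: [0.6, 5.3, -0.3]
gripper_width: 0.209
grasp_force: 15.0
```

```bash
python3 arc.py -10 1|head -1; python3 -c "
from rig import r
print(r.hand_in())"
```

```text
now 89.4 0.0451 [0.5189 0.1989 0.1307] [ 0.6  5.3 -0.3] [ 1.44 -0.26 -0.05] 26.65
the job is handed in; nothing more can be done
None
```

I slid the plate under the screw, wound back until the screw dropped, wound forward about one turn (360–380°, since I only know the drop angle to within 20°), and handed the job in at 26.7 s still gripping the handle; the hub's fall read about 14 mm (16 mm expected) just before the last 8° of winding, and no verdict came back.

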